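# Release a sign plate and hang it on its keyhole

## Robot

A 6-joint arm with a two-finger parallel gripper is mounted at the origin on the work surface. World frame = base frame: x ahead of the robot, y to its left, z up, the work surface at z = 0. Lengths are in m, angles in rad, forces in N, time in s.
With the tool pointing down it reaches from about 0.325 to 0.775 m from the base axis. Payload 9.3 kg.
Tool frame: the origin (TCP) lies between the finger pads; the fingertips stand 25 mm ahead of it and the grasp point (between the pads) lies 6 mm ahead of it; z points along the fingers, y is the line along which they close (so a half turn about z gives the same grasp; the last joint's range is limited). The gripper opens to 85 mm and grips with 20 to 120 N. Pads are 22 mm wide; open, the fingers measure 114 mm over their backs; the gripper's body (76 mm by 85 mm) begins 54 mm behind the grasp point. The pads swing forward as they close: fully open they stand 13 mm farther back than shut.
Start: joints at [-0.153, 0.259, 0.021, 1.334, 0, 1.418], TCP at [0.55, -0, 0.256] pointing down, gripper open.
Joint ranges: [-3.04, 3.04], [-0.91, 1.82], [-1.04, 1.36], [-1.92, 1.95], [-1.52, 1.45], [-3.14, 3.14]. Speed limits (rad/s): [2.22, 2.22, 2.79, 3.14, 3.14, 3.14].

## Interface

Orientations are given as a unit quaternion [w, x, y, z].
In Python, from station import robot gives the robot as it stands. The module is installed in compiled form; this text tells all that it offers.
- The arm moves only by the tool drive_tool, never from a script. Its arguments are lists of equal length, an entry for each row: "translation": the shift along the tool's x, y, z in units of 40 mm (1.0 is 40 mm), a list of three; "twist": the turn, a rotation vector about the tool's x, y, z in units of 5 degrees (1.0 is 5 degrees), a list of three; "claw": the opening in per cent of the stroke, from 0 (shut) to 100 (fully open). A call has 1 to 12 rows; each row is the pose to reach, as a shift and turn from the pose commanded when the call began, along the tool's axes at that moment; what a row does not reach only later rows make up. A row lasts 1/12 s, in which the tool goes at most 41.7 mm and 7.16 degrees, less where a joint would pass 70% of its speed; a pose out of reach is approached as far as the arm can. A call with a gripper value outside its range is refused whole. The fingers move at their own pace and stop on an object; "grip_force" is the grip in N (left out, the last holds). Time passes only in rows, so rows that repeat a pose let the fingers close. It gives the time, the measured TCP pose, the force, the opening and the grip force at its end, in the units of the state.
- robot.sense(): the state, without advancing time (a new reading comes with each control period).
- robot.get_image(name): name is "scene" or "side" or "wrist"; returns (picture, depth): 384x512x3 uint8, red, green, blue; 384x512 float32, m along the optical axis (not along the pixel's ray), 0 where there is no reading.
- robot.get_calibration(name): a dict with "K" (3x3 intrinsics, pixels), "rvec" (rotation vector, rad) and "tvec" (3), from world to camera coordinates, as OpenCV has them. Camera axes: x right, y down, z forward; pixel columns grow to the right and rows downward; lengths in m; the calibration is good to about 2 mm. A picture is of the moment at which its call begins: read the wrist's pose just before it. get_calibration takes no time and is no camera call; for the wrist camera it gives the pose at the moment of the call.
- robot.close_job(): hands the job in; it is judged then, once.
The state is a dict: "clock": time; "joint_pos": joint angles; "qd": joint speeds; "effort": joint torques, N m; "tool_pos": TCP position; "tcp_rot": TCP orientation; "contact_force": force on the tool from outside, world axes, zero at the start; "wrist_torque": the same for the moment, N m; "width": finger opening in m; "gripper_force": force on a finger pad.
Only numpy, scipy, OpenCV 4.12 (cv2) and the standard library are available. Lean on these libraries where they do the work, as an engineer would, in place of code of your own. Each camera call takes 0.05 s, during which the arm holds its last target. There are 200 camera calls.

## Task

Turn the quarter-turn latch on the storage stand clockwise to its stop so that the parked sign plate is free, then lift the plate out by its tab. Hang it on the backboard: pass the round part of its keyhole over the screw head, then pull the plate down until the screw is fully home at the top of the slot, and let go. The plate must hang upright on its own, and the other things on the desk stay where they are.

Things in the scene. Friction and masses are not known exactly. Their poses are not given: they have to be found in the camera images.
- stand: Fixed storage stand; the sign plate is parked upright in its slot. Origin on the desk; x normal to the parked plate, y along the slot to the latch post. Base 100 (x), y from -105 to +130, 10 high. Slot 10 wide, floor at z = 10, walls 10 thick, 178 long, tops at z = 50 (the plate must rise 40 to leave it). A 24 square latch post stands at y = +112 up to z = 144.
- latch (a joint): Cam latch on the post, vertical axis. At 0 (starts at 0 to 0.25 rad) its steel arm (54 long, 32 wide, 8 thick, underside at z = 144) lies over one shoulder of the plate and blocks lifting. Grows clockwise seen from above; stop at 1.57 rad, arm square off the slot on the stand's -x side. Stays where left; friction 0.08 N m.
- plate: Loose white sign plate, 8 thick (x), 160 wide (y), 130 high (z), origin at the middle of its lower edge; a grey tab stands on its top edge. 0.15 to 0.31 kg. A keyhole goes right through on its centre line; both faces are alike, so either may face out. Parked with its axes along the stand's, with 1 play each side in the slot (may lean up to 0.06 rad), lower edge on the slot floor.
- plate_grip (a point): Middle of the plate's tab, where to grip it, 157 above the plate's lower edge. Tab 12 thick (x), 64 wide (y), 50 high: its top is 23 above this point, its foot (the plate's top edge) 27 below. Plate shoulders 48 wide lie either side of the tab. Axes as the plate's.
- plate_hole (a point): Centre of the plate's round keyhole opening, 30 wide, at mid-thickness, 85 below plate_grip. From it the opening narrows upward to a slot 12 wide.
- plate_seat (a point): Point near the closed upper end of the keyhole slot, at mid-thickness, 38 above plate_hole: the screw's shank is centred here when the plate hangs fully home (slot end 4 higher). The slot is 12 wide over the top 16, and widens below.
- board: Fixed low wooden backboard with a cork inset, 220 wide, 24 thick, top 163 above the desk, on a base 100 x 240 x 12. Origin on the desk under its middle; its +x axis is the outward normal of the face with the screw, y along the face, z up. That face is at x = +12.
- screw (a point): Steel screw that stands out of the board's face along the board's +x, 150 above the desk: this point is the centre of its bare shank (8 thick), half-way between the board's face and the underside of the head, 7 from each. The head is 20 across and 6 thick, from 7 to 13 beyond this point. Axes as the board's.
- stapler: Bystander: black stapler, 150 x 36 x 50, origin under its centre, loose on the desk.
- calculator: Bystander: black desk calculator, 150 x 85 x 18, origin under its centre, loose on the desk.
- tape_dispenser: Bystander: grey tape dispenser, 150 x 55 x 77, origin under its centre, loose on the desk.
- mug: Bystander: white mug, 82 across, 90 high, origin under its centre, loose on the desk.
- latch_grip (a point): Grip point of the latch knob, on its axis, 178 above the desk. The knob is an upright black bar 50 long and 14 thick; it can be gripped from 18 above this point (its top) down to 22 below it (where the steel hub, 32 across, begins). The frame turns with the knob: y runs along the bar, and the arm below points to -y.
There are look-alikes about, which are no part of the job. Of the things like the plate, leave any that is blue; of the rest the smaller one is meant.

How it is judged:
By the outcome, as a careful person would: the job done as asked, in the order asked, and still so for the second after the job is handed in, with the robot touching nothing.
It also fails if it takes over 64 s, if anything falls off the work surface, if the arm or the gripper's body presses on something with over 40 N, if the wrist force passes 120 N, or if a joint passes its speed limit or range.

## Working session

There is one attempt and no reset: what is moved stays moved. The work goes in short steps, Python scripts to look and compute and a tool call to move; the robot and the scene stay as the last step left them, time stands still between calls to the robot, and variables do not carry over. Pictures are saved under pics/ and viewed, at most 10 in all, crops included, and the job is handed in when it is done.

Besides the shell and the picture viewer there is one more tool, called after "Request:" as name(argument=value, ...) on one line, values as JSON. drive_tool: Moves the arm, as the interface text tells. Its arguments: {"type":"object","properties":{"translation":{"type":"array","items":{"type":"array","items":{"type":"number"}}},"twist":{"type":"array","items":{"type":"array","items":{"type":"number"}}},"claw":{"type":"array","items":{"type":"number"}},"grip_force":{"type":"number"}},"required":["translation","twist","claw"]}

```bash
mkdir -p pics; cat > h.py <<'E'
import numpy as np, cv2
from scipy.spatial.transform import Rotation as R
from station import robot
def cloud(name):
    c=robot.get_calibration(name); im,d=robot.get_image(name)
    K=np.array(c["K"]); Rm=R.from_rotvec(np.ravel(c["rvec"])).as_matrix(); t=np.ravel(c["tvec"])
    v,u=np.indices(d.shape); P=np.stack([(u-K[0,2])/K[0,0]*d,(v-K[1,2])/K[1,1]*d,d],-1)
    W=(P-t)@Rm; W[d==0]=np.nan
    return im,W
E
python3 - <<'E'
from h import *
s=robot.sense(); print(s)
ims=[]
for n in("scene","side"):
    im,W=cloud(n); np.savez(f"{n}.npz",im=im,W=W); ims.append(im)
    cv2.imwrite(f"pics/{n}0.png",cv2.resize(im[...,::-1],(800,600)))
E
```

```text
{'clock': 0.0, 'joint_pos': array([-1.52611878e-01,  2.59189145e-01,  2.07301172e-02,  1.33368372e+00,
       -2.69402867e-05,  1.41820528e+00]), 'qd': array([-0.00114906, -0.00091368, -0.00025156,  0.00192372, -0.00037274,
        0.00023203]), 'effort': array([-2.65873996e-04, -5.55637658e+01,  3.44536042e+01,  1.31759423e-02,
       -2.94380488e-04,  4.47349430e-05]), 'tool_pos': array([5.49743404e-01, 2.08916074e-05, 2.55655342e-01]), 'tcp_rot': array([-5.34893510e-04,  7.07113980e-01,  7.07099261e-01, -4.08999142e-04]), 'contact_force': array([0.13800904, 0.51192795, 0.00737542]), 'wrist_torque': array([0.00378497, 0.00896077, 0.00586575]), 'gripper_force': 0.0, 'width': 0.08536580067498345}
```

View pics/scene0.png

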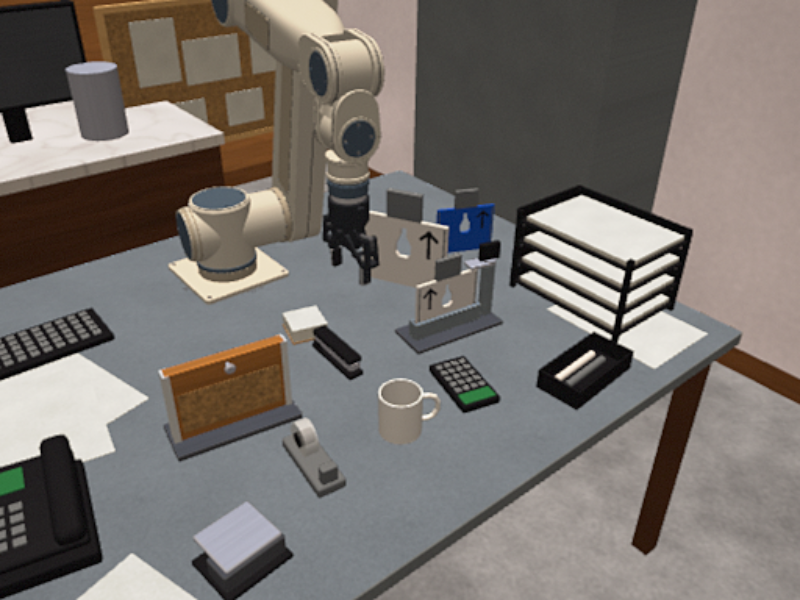

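View pics/side0.png

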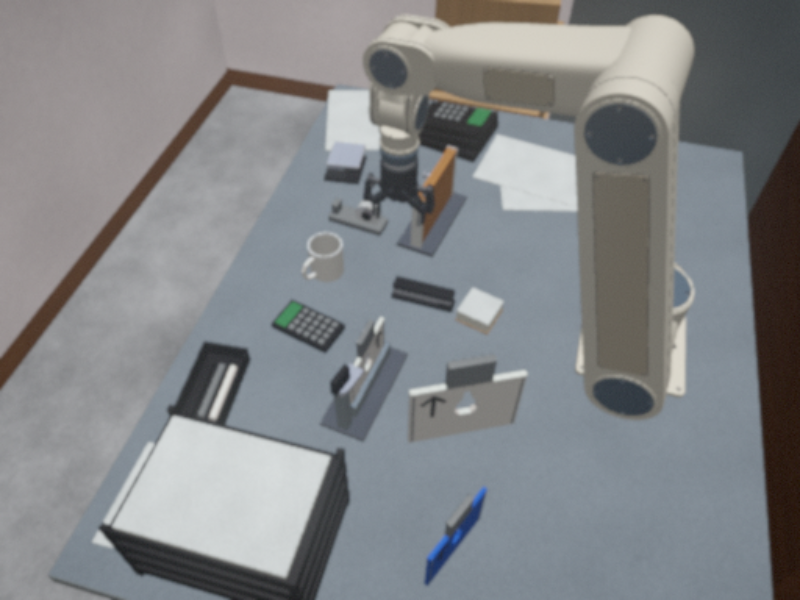

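Scene view (800x600): there are three plate-like things. A large white plate is at (405,245), a blue one at (467,228), and a small white one is in the stand with the latch at (447,290). The meant plate is the smaller non-blue one in the stand. The board screw is at (230,367). I'll measure these and check the choice in a crop.

```bash
python3 - <<'E'
from h import *
d=np.load("scene.npz"); im,W=d["im"],d["W"]
a=cv2.resize(im[140:235,245:325,::-1],None,fx=5,fy=5,interpolation=cv2.INTER_CUBIC)
b=cv2.resize(im[205:300,100:160,::-1],None,fx=5,fy=5,interpolation=cv2.INTER_CUBIC)
cv2.imwrite("pics/c1.png",np.hstack([a,b]))
s=np.load("side.npz")
for n,D,(v0,v1,u0,u1) in(("scene",W,(145,235,245,325)),("side",s["W"],(195,285,200,265)),("sceneboard",W,(205,300,100,195))):
    P=D[v0:v1,u0:u1].reshape(-1,3);P=P[~np.isnan(P[:,0])]
    print(n,np.percentile(P,[0,5,50,95,100],axis=0).round(3).tolist())
    for lo,hi in((.006,.014),(.045,.055),(.12,.136),(.14,.156),(.157,.168),(.17,.178),(.178,.2)):
        Q=P[(P[:,2]>lo)&(P[:,2]<hi)]
        if len(Q)>5:
            r=cv2.minAreaRect(Q[:,:2].astype(np.float32)*1000); print(lo,hi,len(Q),np.array(r[0]).round(1),np.array(r[1]).round(1),round(r[2],1), Q[:,2].max().round(4))
E
```

```text
scene [[0.081, 0.072, -0.005], [0.286, 0.148, 0.0], [0.543, 0.303, 0.021], [0.659, 0.582, 0.166], [0.727, 0.765, 0.203]]
0.006 0.014 700 [399.7 394.1] [312.9 698.8] 43.4 0.014
0.045 0.055 340 [429.6 402.3] [323.7 408.5] 64.3 0.0549
0.12 0.136 321 [445.9 329.9] [198. 285.] 67.3 0.136
0.14 0.156 321 [420.7 311.7] [200.9 283.3] 79.2 0.1559
0.157 0.168 172 [447.5 347.3] [164.4 253.6] 73.7 0.168
0.17 0.178 104 [487.9 351.9] [162.7 214.3] 62.8 0.178
0.178 0.2 199 [511.8 347.3] [151.2 195.9] 53.8 0.2
side [[0.414, 0.026, -0.01], [0.454, 0.074, -0.004], [0.544, 0.268, 0.004], [0.676, 0.396, 0.164], [0.733, 0.432, 0.201]]
0.006 0.014 855 [569.1 236.2] [218.6 361.7] 16.3 0.014
0.045 0.055 207 [531.8 308.7] [142.8 224.9] 28.3 0.0549
0.12 0.136 97 [532.9 314.9] [136.1 219.9] 31.1 0.1359
0.14 0.156 176 [530.3 313.9] [130.3 219.1] 31.1 0.1559
0.157 0.168 64 [527.3 347.3] [131.4 181.7] 40.4 0.1679
0.17 0.178 45 [506.2 310.7] [150.9 158.7] 9.6 0.1779
0.178 0.2 211 [510.1 308.3] [153.1 163. ] 11.0 0.1997
sceneboard [[0.102, -0.424, -0.005], [0.209, -0.375, -0.0], [0.537, -0.248, 0.014], [0.651, -0.064, 0.162], [0.724, 0.007, 0.169]]
0.006 0.014 740 [ 420.8 -231. ] [325.1 489.1] 57.1 0.014
0.045 0.055 245 [ 583.7 -286.7] [226.3 161.8] 66.0 0.055
0.12 0.136 377 [ 539.8 -265. ] [229.   26.3] 75.8 0.1358
0.14 0.156 383 [ 542.5 -266. ] [228.5  36.1] 75.0 0.1559
0.157 0.168 595 [ 537.5 -262.9] [229.6  45.9] 81.1 0.168
```

View pics/c1.png

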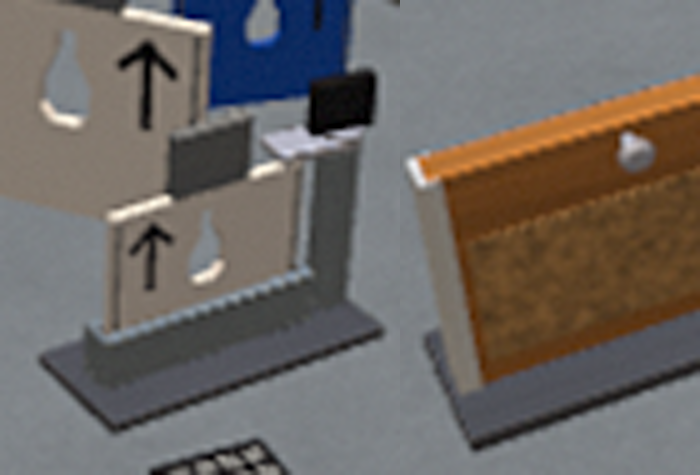

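The crop shows the small white plate in the stand with the latch arm over its right shoulder, so it is the one meant. The knob is at crop (345,100) and the screw at crop (635,152). Next I'll work out precise poses.

```bash
python3 - <<'E'
from h import *
d=np.load("scene.npz"); W=d["W"]; im=d["im"].astype(int)
def pts(v0,v1,u0,u1,f=lambda P:P[:,2]>-1,W=W):
    P=W[v0:v1,u0:u1].reshape(-1,3);P=P[~np.isnan(P[:,0])];return P[f(P)]
def plane(P,name):
    for _ in range(4):
        c=np.median(P,0) if _==0 else P.mean(0); n=np.linalg.svd(P-c)[2][2]; e=(P-c)@n; P=P[abs(e)<max(2*e.std(),.001)]
    print(name,len(P),"c",c.round(4),"n",n.round(4),"sd",e.std().round(4),"yaw",np.degrees(np.arctan2(n[1],n[0])).round(2)); return c,n,P
plane(pts(184,194,272,283),"plateL")
plane(pts(180,190,290,302),"plateR")
c,n,P=plane(pts(176,202,268,306,lambda P:(P[:,2]>.06)&(P[:,2]<.13)),"plate")
plane(pts(166,177,281,293),"tab")
plane(pts(162,170,280,294,lambda P:(P[:,2]>.17)),"tabup")
Q=pts(160,180,275,297,lambda P:(P[:,2]>.15)&(P[:,2]<.2)); Q=Q[abs((Q-c)@n)<.02]
t=np.array([-n[1],n[0],0]);t/=np.linalg.norm(t)
print("tab t-range",np.percentile((Q-c)@t,[0,2,98,100]).round(4), "z",Q[:,2].max())
Q=pts(174,205,262,312,lambda P:(P[:,2]>.06)&(P[:,2]<.134)); Q=Q[abs((Q-c)@n)<.006]
print("plate t-range",np.percentile((Q-c)@t,[0,2,98,100]).round(4),"t",t)
# knob
Q=pts(150,170,303,325,lambda P:(P[:,2]>.158)&(P[:,2]<.205)); m=np.median(Q,0);Q=Q[np.linalg.norm(Q-m,axis=1)<.04];print("knob",len(Q),Q.mean(0),Q[:,2].max(),cv2.minAreaRect((Q[:,:2]*1000).astype(np.float32)))
S=np.load("side.npz")["W"]
Q=pts(230,258,205,230,lambda P:(P[:,2]>.158)&(P[:,2]<.205),S);m=np.median(Q,0);Q=Q[np.linalg.norm(Q-m,axis=1)<.04];print("knob side",len(Q),Q.mean(0),Q[:,2].max(),cv2.minAreaRect((Q[:,:2]*1000).astype(np.float32)))
T=Q[Q[:,2]>Q[:,2].max()-.006];print("top",cv2.minAreaRect((T[:,:2]*1000).astype(np.float32)))
# board
c,n,P=plane(pts(225,280,108,185,lambda P:(P[:,2]>.03)&(P[:,2]<.14)),"board")
A=pts(205,290,95,200,lambda P:(P[:,2]>.03)&(P[:,2]<.16)); n=n*np.sign(n@[1,-.2,0] if abs(n[0])>abs(n[1]) else n[1])
t=np.array([-n[1],n[0],0]);t/=np.linalg.norm(t); e=(A-c)@n
F=A[abs(e)<.004];print("face t",np.percentile((F-c)@t,[0,1,99,100]),"n",n,"t",t)
H=A[(abs(e)>.008)&(abs(e)<.03)&(A[:,2]>.13)];h=(H-c)
for q in H:print(q.round(4),((q-c)@n).round(4),((q-c)@t).round(4))
E
```

```text
plateL 97 c [0.5423 0.2252 0.1094] n [ 0.9978 -0.0652  0.0117] sd 0.0016 yaw -3.74
plateR 103 c [0.5526 0.3033 0.1015] n [ 0.9875 -0.1531 -0.0369] sd 0.0021 yaw -8.81
plate 506 c [0.5474 0.2658 0.0961] n [-0.9919  0.1265  0.012 ] sd 0.002 yaw 172.73
tab 115 c [0.5488 0.2614 0.1686] n [ 0.9942 -0.1077 -0.0045] sd 0.0017 yaw -6.19
tabup 71 c [0.5482 0.2634 0.1851] n [ 0.9855 -0.1673  0.0294] sd 0.0026 yaw -9.63
tab t-range [-0.0322 -0.03    0.033   0.0355] z 0.1962879458729183
plate t-range [-0.1037 -0.1005  0.08    0.0842] t [-0.12649228 -0.99196759  0.        ]
knob 162 [0.56280277 0.37306648 0.1810815 ] 0.20270526931380725 ((562.781982421875, 375.32525634765625), (54.56517791748047, 25.062063217163086), 70.57674407958984)
knob side 160 [0.55751791 0.38022611 0.18468086] 0.20085985314965404 ((557.9302368164062, 376.9447326660156), (50.1407356262207, 19.614845275878906), 76.19956970214844)
top ((558.6721801757812, 376.3136901855469), (46.911102294921875, 12.62074089050293), 76.11190032958984)
board 2112 c [ 0.5391 -0.2687  0.0861] n [-0.9874  0.1582 -0.0073] sd 0.0017 yaw 170.9
face t
[... 1175 characters left out ...]
[ 0.5588 -0.2695  0.1498] 0.0201 0.0023
[ 0.5582 -0.2664  0.1479] 0.019 0.0053
[ 0.5545 -0.2619  0.1435] 0.0146 0.0092
[ 0.5548 -0.274   0.1461] 0.0168 -0.0027
[ 0.5567 -0.2719  0.1462] 0.0184 -0.0004
[ 0.5593 -0.2701  0.147 ] 0.0207 0.0018
[ 0.5564 -0.266   0.1432] 0.0172 0.0054
[ 0.5028 -0.3733  0.1589] -0.0187 -0.1091
[ 0.4955 -0.3717  0.1502] -0.0262 -0.1086
[ 0.5109 -0.3743  0.1575] -0.0105 -0.1087
[ 0.5073 -0.3737  0.1516] -0.0143 -0.1087
[ 0.5073 -0.3742  0.1484] -0.0142 -0.1092
[ 0.5051 -0.3741  0.1436] -0.0164 -0.1095
[ 0.4989 -0.3728  0.1355] -0.0228 -0.1091
[ 0.5126 -0.3743  0.145 ] -0.0089 -0.1085
[ 0.5101 -0.374   0.1398] -0.0116 -0.1086
[ 0.5111 -0.3749  0.1374] -0.0104 -0.1093
```

Request:
drive_tool(translation=[[0,0,-0.5],[0.5,0,-1],[1.2,0,-1.5],[2,0,-1.8],[2.8,0,-2],[3.6,0,-2],[4.4,0,-2],[5.2,0,-2],[6,0,-2],[6.6,0,-2],[7,0,-2],[7,0,-2]], twist=[[0,0,0],[0,0,0.2],[0,0,0.4],[0,0,0.7],[0,0,1],[0,0,1.3],[0,0,1.5],[0,0,1.5],[0,0,1.5],[0,0,1.5],[0,0,1.5],[0,0,1.5]], claw=[100,100,100,100,100,100,100,100,100,100,100,100])

```text
clock: 1.1
tool_pos: [0.5497, 0.2826, 0.3354]
tcp_rot: [-0.0, 0.751, 0.66, -0.0]
contact_force: [0.6, -1.1, -0.9]
width: 0.0855
gripper_force: 0.0
```

```bash
python3 - <<'E'
from h import *
s=robot.sense(); print(s["clock"],s["joint_pos"].round(3),s["tool_pos"],s["tcp_rot"].round(4),s["qd"].round(3))
c=robot.get_calibration("wrist"); Rm=R.from_rotvec(np.ravel(c["rvec"])).as_matrix(); print("cam",-Rm.T@np.ravel(c["tvec"]),Rm.round(2).tolist(),np.array(c["K"])[0])
im,W=cloud("wrist"); np.savez("w1.npz",im=im,W=W); cv2.imwrite("pics/w1.png",im[...,::-1])
E
```

```text
1.1 [3.390e-01 3.770e-01 3.920e-01 1.588e+00 1.000e-03 2.038e+00] [0.54966336 0.28261452 0.33536451] [-5.000e-04  7.509e-01  6.604e-01 -5.000e-04] [-0.05  -0.022 -0.029 -0.005 -0.017 -0.046]
cam [0.55990664 0.35983375 0.45394377] [[0.99, -0.13, -0.0], [-0.12, -0.95, 0.3], [-0.04, -0.3, -0.95]] [317.96119108   0.         258.44408436]
```

View pics/w1.png

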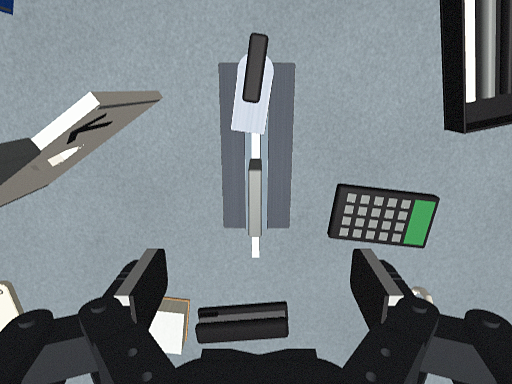

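Wrist view (512x384): the knob is at (257,67), the arm reaches over the shoulder to (252,130), the tab is at (255,197) and the stand base spans x 220-296. Now I'll measure these from the depth data.

```bash
python3 - <<'E'
from h import *
d=np.load("w1.npz"); W=d["W"]; im=d["im"].astype(int)
def sel(v0,v1,u0,u1,lo,hi):
    w=W[v0:v1,u0:u1].reshape(-1,3); return w[(w[:,2]>lo)&(w[:,2]<hi)]
def rect(n,P):
    c=P[:,:2].mean(0);a=np.linalg.svd(P[:,:2]-c)[2][0];a*=np.sign(a[1]);b=np.array([a[1],-a[0]])
    q=(P[:,:2]-c);l=np.percentile(q@a,[1,99]);w=np.percentile(q@b,[1,99])
    print(n,len(P),"ctr",(c+a*l.mean()+b*w.mean()).round(4),"size",np.ptp(l).round(4),np.ptp(w).round(4),"ang",np.degrees(np.arctan2(a[1],a[0])).round(2),"z",np.percentile(P[:,2],[2,50,98]).round(4))
rect("knobtop",sel(30,105,243,272,.190,.205))
rect("tabtop",sel(150,245,243,268,.183,.21))
rect("base",sel(50,235,215,300,.005,.015))
rect("walls",sel(130,235,240,272,.044,.056))
rect("arm",sel(90,140,228,275,.145,.158))
rect("shoulder top",np.vstack([sel(130,160,245,265,.132,.146),sel(235,262,245,265,.125,.146)]))
E
```

```text
knobtop 1249 ctr [0.5586 0.3751] size 0.0481 0.0136 ang 74.5 z [0.1941 0.1966 0.1984]
tabtop 957 ctr [0.5438 0.2648] size 0.0625 0.0117 ang 82.7 z [0.1874 0.1905 0.1921]
base 7093 ctr [0.5454 0.2776] size 0.2301 0.1018 ang 80.45 z [0.0088 0.0107 0.0124]
walls 1011 ctr [0.5411 0.2439] size 0.1313 0.0314 ang 84.18 z [0.0489 0.0506 0.0523]
arm 1250 ctr [0.5501 0.3419] size 0.0445 0.0396 ang 42.28 z [0.1514 0.1528 0.1544]
shoulder top 351 ctr [0.5427 0.2522] size 0.1353 0.0077 ang 82.37 z [0.1365 0.1406 0.1425]
```

Request:
drive_tool(translation=[[0.2,0,0],[0.5,0,0],[0.9,0,0],[1.3,-0.03,0],[1.7,-0.06,0],[2,-0.08,0],[2.2,-0.08,0],[2.32,-0.08,0],[2.32,-0.08,0],[2.32,-0.08,0],[2.32,-0.08,0],[2.32,-0.08,0]], twist=[[0,0,-1],[0,0,-2.4],[0,0,-3.8],[0,0,-5.2],[0,0,-6.6],[0,0,-8],[0,0,-9.4],[0,0,-10.8],[0,0,-12.2],[0,0,-13.6],[0,0,-15],[0,0,-16.4]], claw=[60,60,60,60,60,60,60,60,60,60,60,60])

```text
clock: 2.15
tool_pos: [0.5595, 0.3708, 0.3363]
tcp_rot: [-0.0, 0.133, 0.991, -0.0]
contact_force: [0.2, -1.1, -1.4]
width: 0.0511
gripper_force: 0.0
```

Request:
drive_tool(translation=[[0,0,0],[0,0,0.2],[0,0,0.4],[0,0,0.6],[0,0,0.8],[0,0,1],[0,0,1.2],[0,0,1.4],[0,0,1.6],[0,0,1.8],[0,0,2],[0,0,2]], twist=[[0,0,-1.4],[0,0,-2.8],[0,0,-4.2],[0,0,-5.6],[0,0,-7],[0,0,-8.4],[0,0,-9.8],[0,0,-11.2],[0,0,-12.6],[0,0,-14],[0,0,-15.4],[0,0,-16.8]], claw=[60,60,60,60,60,60,60,60,60,60,60,60])

```text
clock: 3.15
tool_pos: [0.5591, 0.3705, 0.2546]
tcp_rot: [-0.001, -0.565, 0.825, -0.0]
contact_force: [-0.1, -0.0, -0.1]
width: 0.051
gripper_force: 0.0
```

Request:
drive_tool(translation=[[0,0,0],[0,0,0],[0,0,0]], twist=[[0,0,-1],[0,0,-1.2],[0,0,-1.2]], claw=[60,60,60])

```text
clock: 3.4
tool_pos: [0.5594, 0.3712, 0.2564]
tcp_rot: [-0.0, -0.604, 0.797, -0.0]
contact_force: [0.7, 0.4, -0.1]
width: 0.051
gripper_force: 0.0
```

```bash
python3 - <<'E'
from h import *
s=robot.sense(); r=R.from_quat(s["tcp_rot"],scalar_first=True).as_matrix()
print(s["clock"],s["joint_pos"].round(3),s["tool_pos"],s["width"]); print(r.round(4), "tool y ang",np.degrees(np.arctan2(r[1,1],r[0,1])))
e=np.array([.5586,.3751,.187])-s["tool_pos"]; print("units",(r.T@e/.04).round(3))
E
```

```text
3.4 [ 0.461  0.475  0.352  1.448 -0.    -0.836] [0.55940421 0.37119687 0.25639825] 0.05097676386854915
[[-2.698e-01 -9.629e-01  0.000e+00]
 [-9.629e-01  2.698e-01 -2.000e-04]
 [ 2.000e-04 -1.000e-04 -1.000e+00]] tool y ang 164.34482412937467
units [-0.089  0.046  1.735]
```

Request:
drive_tool(translation=[[-0.05,0.03,0.3],[-0.09,0.05,0.7],[-0.09,0.05,1.1],[-0.09,0.05,1.4],[-0.09,0.05,1.6],[-0.09,0.05,1.7],[-0.09,0.05,1.74],[-0.09,0.05,1.74],[-0.09,0.05,1.74],[-0.09,0.05,1.74],[-0.09,0.05,1.74],[-0.09,0.05,1.74]], twist=[[0,0,0],[0,0,0],[0,0,0],[0,0,0],[0,0,0],[0,0,0],[0,0,0],[0,0,0],[0,0,0],[0,0,0],[0,0,0],[0,0,0]], claw=[60,60,60,60,60,60,60,60,0,0,0,0], grip_force=30)

```text
clock: 4.4
tool_pos: [0.5586, 0.3764, 0.1874]
tcp_rot: [0.001, -0.605, 0.796, -0.0]
contact_force: [3.5, -0.9, 2.3]
width: 0.0136
gripper_force: 33.3
```

Request:
drive_tool(translation=[[0,0,0],[0,0,0],[0,0,0],[0,0,0]], twist=[[0,0,0],[0,0,0],[0,0,0],[0,0,0]], claw=[0,0,0,0])

```text
clock: 4.73
tool_pos: [0.5586, 0.3764, 0.1874]
tcp_rot: [0.001, -0.605, 0.796, -0.0]
contact_force: [4.1, -0.9, 5.3]
width: 0.0132
gripper_force: 33.8
```

Request:
drive_tool(translation=[[0,0,0],[0,0,0],[0,0,0],[0,0,0],[0,0,0],[0,0,0],[0,0,0],[0,0,0],[0,0,0],[0,0,0],[0,0,0],[0,0,0]], twist=[[0,0,0.6],[0,0,1.6],[0,0,2.8],[0,0,4],[0,0,5.2],[0,0,6.4],[0,0,7.6],[0,0,8.8],[0,0,10],[0,0,11.2],[0,0,12],[0,0,12]], claw=[0,0,0,0,0,0,0,0,0,0,0,0])

```text
clock: 5.73
tool_pos: [0.5599, 0.3752, 0.1875]
tcp_rot: [0.002, -0.123, 0.992, -0.001]
contact_force: [9.2, -7.8, 5.3]
width: 0.0134
gripper_force: 33.6
```

Request:
drive_tool(translation=[[0,0,0],[0,0,0],[0,0,0],[0,0,0],[0,0,0],[0,0,0],[0,0,0],[0,0,0]], twist=[[0,0,0.8],[0,0,1.6],[0,0,2.4],[0,0,3.2],[0,0,3.9],[0,0,4.4],[0,0,4.7],[0,0,4.7]], claw=[0,0,0,0,0,0,0,0])

```text
clock: 6.4
tool_pos: [0.5599, 0.3746, 0.1874]
tcp_rot: [0.002, 0.08, 0.997, -0.001]
contact_force: [9.4, -10.9, 6.0]
width: 0.0138
gripper_force: 40.6
```

```bash
python3 - <<'E'
from h import *
s=robot.sense(); r=R.from_quat(s["tcp_rot"],scalar_first=True).as_matrix()
print(s["joint_pos"].round(3),s["tool_pos"],s["width"],s["wrist_torque"],s["contact_force"], "tool y ang",np.degrees(np.arctan2(r[1,1],r[0,1])))
E
```

```text
[ 0.467  0.494  0.21   1.284 -0.004  0.627] [0.55990643 0.37458268 0.18744569] 0.013781134358276567 [-1.98885885 -1.87290623  0.93496696] [  9.40539886 -10.92926513   5.97654717] tool y ang 80.85899414787649
```

Request:
drive_tool(translation=[[0,0,0],[0,0,0],[0,0,0],[0,0,-0.3],[0,0,-0.8],[0,0,-1.4],[0,0,-2],[0,0,-2.6],[0,0,-3.2],[0,0,-3.5],[0,0,-3.5],[0,0,-3.5]], twist=[[0,0,-0.4],[0,0,-0.4],[0,0,-0.4],[0,0,-0.4],[0,0,-0.4],[0,0,-0.4],[0,0,0.4],[0,0,1.5],[0,0,2.8],[0,0,4.2],[0,0,5.6],[0,0,7]], claw=[60,60,60,60,60,60,60,60,60,60,60,60])

```text
clock: 7.4
tool_pos: [0.5578, 0.3769, 0.3275]
tcp_rot: [0.0, 0.378, 0.926, 0.001]
contact_force: [0.0, 0.2, -0.5]
width: 0.0509
gripper_force: 0.0
```

Request:
drive_tool(translation=[[0,0,0],[0,0,0],[0,0,0],[0,0,0],[0,0,0],[0,0,0],[0,0,0],[0,0,0],[0,0,0],[0,0,0],[0,0,0]], twist=[[0,0,1.4],[0,0,2.8],[0,0,4.2],[0,0,5.6],[0,0,7],[0,0,8.4],[0,0,9.5],[0,0,10.2],[0,0,10.3],[0,0,10.3],[0,0,10.3]], claw=[60,60,60,60,60,60,60,60,60,60,60])

```text
clock: 8.32
tool_pos: [0.5578, 0.3766, 0.3265]
tcp_rot: [-0.0, 0.74, 0.673, -0.0]
contact_force: [0.2, 0.5, -0.2]
width: 0.0513
gripper_force: 0.0
```

```bash
cat >> h.py <<'E'
def state():
    s=robot.sense(); r=R.from_quat(s["tcp_rot"],scalar_first=True).as_matrix()
    print(round(s["clock"],2),s["joint_pos"].round(3),s["tool_pos"].round(4),round(s["width"],4),"F",s["contact_force"].round(1),"tool y ang",np.degrees(np.arctan2(r[1,1],r[0,1])).round(2)); return s,r
def rect(n,P):
    c=P[:,:2].mean(0);a=np.linalg.svd(P[:,:2]-c)[2][0];a*=np.sign(a[1]);b=np.array([a[1],-a[0]])
    q=(P[:,:2]-c);l=np.percentile(q@a,[1,99]);w=np.percentile(q@b,[1,99]);o=c+a*l.mean()+b*w.mean()
    print(n,len(P),"ctr",o.round(4),"size",np.ptp(l).round(4),np.ptp(w).round(4),"ang",np.degrees(np.arctan2(a[1],a[0])).round(2),"z",np.percentile(P[:,2],[2,50,98]).round(4)); return o
def near(W,xy,rad,lo,hi):
    P=W.reshape(-1,3); return P[(np.hypot(P[:,0]-xy[0],P[:,1]-xy[1])<rad)&(P[:,2]>lo)&(P[:,2]<hi)]
E
python3 - <<'E'
from h import *
s,r=state()
im,W=cloud("wrist"); np.savez("w2.npz",im=im,W=W); cv2.imwrite("pics/w2.png",im[...,::-1])
rect("knob",near(W,(.559,.375),.035,.19,.205)); P=near(W,(.559,.375),.06,.147,.158); rect("arm",P); print(P[:,:2].min(0),P[:,:2].max(0))
o=rect("tab",near(W,(.544,.265),.04,.183,.205))
e=np.r_[o,.180]-s["tool_pos"]; print("units",(r.T@e/.04).round(3))
E
```

```text
8.32 [0.469 0.484 0.544 1.631 0.    2.134] [0.5578 0.3766 0.3265] 0.0513 F [ 0.2  0.5 -0.2] tool y ang -5.39
knob 1021 ctr [0.5586 0.3757] size 0.0482 0.0134 ang 172.59 z [0.191  0.1964 0.1979]
arm 1422 ctr [0.537  0.3843] size 0.067 0.0328 ang 9.14 z [0.1492 0.1529 0.1574]
[0.50326324 0.36424662] [0.57926255 0.39802991]
tab 764 ctr [0.544  0.2654] size 0.0621 0.0117 ang 82.32 z [0.1852 0.1904 0.1918]
units [-2.8   -0.079  3.663]
```

Request:
drive_tool(translation=[[-0.3,0,0],[-0.9,-0.03,0.1],[-1.6,-0.05,0.3],[-2.2,-0.08,0.7],[-2.6,-0.08,1.2],[-2.8,-0.08,1.8],[-2.8,-0.08,2.4],[-2.8,-0.08,3],[-2.8,-0.08,3.4],[-2.8,-0.08,3.65],[-2.8,-0.08,3.76],[-2.8,-0.08,3.76]], twist=[[0,0,0.2],[0,0,0.4],[0,0,0.4],[0,0,0.4],[0,0,0.4],[0,0,0.4],[0,0,0.4],[0,0,0.4],[0,0,0.4],[0,0,0.4],[0,0,0.4],[0,0,0.4]], claw=[60,60,60,60,60,60,60,60,60,60,60,60])

```text
clock: 9.37
tool_pos: [0.5439, 0.2652, 0.1758]
tcp_rot: [-0.0, 0.752, 0.66, -0.0]
contact_force: [-1.2, 0.3, 0.2]
width: 0.0512
gripper_force: 0.0
```

Request:
drive_tool(translation=[[0,0,0],[0,0,0],[0,0,0],[0,0,0],[0,0,0],[0,0,0],[0,0,0],[0,0,0]], twist=[[0,0,0],[0,0,0],[0,0,0],[0,0,0],[0,0,0],[0,0,0],[0,0,0],[0,0,0]], claw=[60,0,0,0,0,0,0,0], grip_force=60)

```text
clock: 10.03
tool_pos: [0.5444, 0.2654, 0.1771]
tcp_rot: [0.0, 0.752, 0.659, 0.001]
contact_force: [-0.7, 0.4, 5.5]
width: 0.011
gripper_force: 59.6
```

```bash
python3 - <<'E'
from h import *
s,r=state(); print(s["gripper_force"],s["wrist_torque"])
E
```

```text
10.03 [3.150e-01 3.830e-01 1.000e-03 1.187e+00 0.000e+00 2.017e+00] [0.5444 0.2654 0.1771] 0.011 F [-0.7  0.4  5.5] tool y ang -7.49
59.58270728588104 [ 0.0084285   0.01710571 -0.05814123]
```

Request:
drive_tool(translation=[[0,0,-0.1],[0,0,-0.3],[0,0,-0.6],[0,0,-1],[0,0,-1.4],[0,0,-1.8],[0,0,-2.2],[0,0,-2.6],[0,0,-2.9],[0,0,-3.1],[0,0,-3.1],[0,0,-3.1]], twist=[[0,0,0],[0,0,0],[0,0,0],[0,0,0],[0,0,0],[0,0,0],[0,0,0],[0,0,0],[0,0,0],[0,0,0],[0,0,0],[0,0,0]], claw=[0,0,0,0,0,0,0,0,0,0,0,0])

```text
clock: 11.03
tool_pos: [0.5441, 0.2652, 0.3002]
tcp_rot: [0.0, 0.752, 0.659, -0.0]
contact_force: [1.0, -0.2, -2.8]
width: 0.0114
gripper_force: 58.5
```

```bash
python3 - <<'E'
from h import *
s,r=state(); print(s["gripper_force"])
im,W=cloud("scene"); np.savez("s2.npz",im=im,W=W)
for n,(v0,v1,u0,u1) in dict(tape=(265,317,180,222),mug=(242,283,240,284),stapler=(207,242,198,233)).items():
    P=W[v0:v1,u0:u1].reshape(-1,3);P=P[P[:,2]>.012];print(n,np.percentile(P,[1,99],axis=0).round(3).tolist())
    rect(n,P)
E
```

```text
11.03 [ 0.315  0.349  0.263  1.484 -0.     2.017] [0.5441 0.2652 0.3002] 0.0114 F [ 1.  -0.2 -2.8] tool y ang -7.5
58.52583110332489
tape [[0.587, -0.239, 0.013], [0.79, -0.175, 0.08]]
tape 1004 ctr [ 0.6874 -0.2044] size 0.2051 0.0534 ang 174.18 z [0.0132 0.0257 0.0787]
mug [[0.696, -0.066, 0.014], [0.779, 0.041, 0.093]]
mug 1098 ctr [ 0.7456 -0.0192] size 0.0866 0.0956 ang 115.74 z [0.015  0.0606 0.0926]
stapler [[0.385, -0.014, 0.012], [0.561, 0.026, 0.056]]
stapler 569 ctr [0.4731 0.0055] size 0.1759 0.036 ang 177.55 z [0.0127 0.0448 0.0552]
```

Request:
drive_tool(translation=[[-0.2,0.05,-0.2],[-0.7,0.15,-0.3],[-1.4,0.35,-0.3],[-2.2,0.55,-0.3],[-3.1,0.75,-0.3],[-4,1,-0.3],[-4.9,1.2,-0.3],[-5.8,1.4,-0.3],[-6.7,1.65,-0.3],[-7.6,1.85,-0.3],[-8.4,2.05,-0.3],[-9.1,2.2,-0.3]], twist=[[0,0,0],[0,0,0],[0,0,0],[0,0,0],[0,0,0.1],[0,0,0.2],[0,0,0.3],[0,0,0.3],[0,0,0.3],[0,0,0.3],[0,0,0.3],[0,0,0.3]], claw=[0,0,0,0,0,0,0,0,0,0,0,0])

```text
clock: 12.08
tool_pos: [0.5834, -0.11, 0.312]
tcp_rot: [-0.0, 0.761, 0.649, -0.0]
contact_force: [0.6, 0.9, -2.5]
width: 0.0115
gripper_force: 58.6
```

Request:
drive_tool(translation=[[-0.5,0.1,0],[-0.8,0.2,0],[-1,0.3,0],[-1,0.3,0],[-1,0.3,0],[-1,0.3,0]], twist=[[0,0,0],[0,0,0],[0,0,0],[0,0,0],[0,0,0],[0,0,0]], claw=[0,0,0,0,0,0])

```text
clock: 12.58
tool_pos: [0.5894, -0.1473, 0.3123]
tcp_rot: [-0.0, 0.76, 0.65, 0.0]
contact_force: [0.1, -0.1, -2.4]
width: 0.0113
gripper_force: 58.6
```

```bash
python3 - <<'E'
from h import *
s,r=state(); print(s["gripper_force"],s["wrist_torque"])
im,W=cloud("wrist"); np.savez("w3.npz",im=im,W=W); cv2.imwrite("pics/w3.png",im[...,::-1])
E
```

```text
12.58 [-0.383  0.354  0.3    1.517  0.     1.344] [ 0.5894 -0.1473  0.3123] 0.0113 F [ 0.1 -0.1 -2.4] tool y ang -8.93
58.59559714794159 [-0.01103371 -0.01973784  0.03337691]
```

View pics/w3.png

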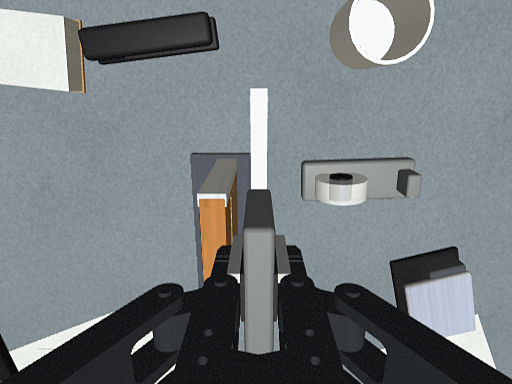

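Wrist view (512x384): the plate hangs straight in the grip (white edge at x=259). The board is at (215,220), with the screw hidden by the gripper, and the tape is to the right at (360,180). I'll refine the screw position with the scene camera against the held plate's hole.

```bash
python3 - <<'E'
from h import *
s,r=state()
W=np.load("w3.npz")["W"]
P=W[150:300,190:245].reshape(-1,3);T=P[(P[:,2]>.157)&(P[:,2]<.17)];rect("boardtop wrist",T);print(T[:,:2].max(0),T[:,:2].min(0))
Ws=[];
for i in range(5):
    im,w=cloud("scene");Ws.append(w)
W=np.nanmean(Ws,0); np.savez("s3.npz",im=im,W=W)
def plane(P):
    for _ in range(5):
        c=np.median(P,0) if _==0 else P.mean(0); n=np.linalg.svd(P-c)[2][2]; e=(P-c)@n; P=P[abs(e)<max(2*e.std(),.001)]
    n*=np.sign(n[0]); return c,n,e.std()
P=W[215:290,105:190].reshape(-1,3);P=P[(P[:,2]>.03)&(P[:,2]<.155)&(P[:,1]<-.18)&(P[:,0]<.6)]
c,n,sd=plane(P);print("board",c,n,sd,np.degrees(np.arctan2(n[1],n[0])))
c2,n2,sd2=plane(near(W,(.59,-.147),.09,.14,.26));print("plate",c2,n2,sd2,np.degrees(np.arctan2(n2[1],n2[0])))
T=near(W,(.5467,-.266),.05,.16,.168);rect("boardtop scene",T)
t=np.array([-n[1],n[0],0])/np.hypot(n[0],n[1]);P=W[205:290,100:200].reshape(-1,3);e=(P-c)@n;H=P[(e>.010)&(e<.027)&(P[:,2]>.13)&(P[:,2]<.17)&(abs((P-c)@t)<.04)]
print("head",len(H),H.min(0),H.max(0),"t",np.percentile((H-c)@t,[0,3,50,97,100]).round(4),"e",np.percentile((H-c)@n,[5,50,95]).round(4),"center",c+n*.02+t*np.mean([((H-c)@t).min(),((H-c)@t).max()]))
a=cv2.resize(im[120:260,100:250,::-1],None,fx=4,fy=4,interpolation=cv2.INTER_CUBIC);cv2.imwrite("pics/s3.png",a)
E
```

```text
12.63 [-0.383  0.354  0.3    1.517  0.     1.343] [ 0.5894 -0.1472  0.3124] 0.0111 F [-0.5  0.7 -2.3] tool y ang -8.92
boardtop wrist 1867 ctr [ 0.5378 -0.192 ] size 0.0849 0.0268 ang 75.27 z [0.1599 0.1635 0.165 ]
[ 0.55928985 -0.14886709] [ 0.52074094 -0.23721974]
board [ 0.53631639 -0.28562736  0.09142905] [ 0.98711713 -0.15966884  0.01027814] 0.0007935774662027349 -9.188164423324421
plate [ 0.59165164 -0.15047018  0.2023039 ] [ 0.98761368 -0.15688159 -0.00271936] 0.0007535624470972156 -9.025972396874346
boardtop scene 215 ctr [ 0.5375 -0.2653] size 0.0926 0.0418 ang 80.57 z [0.1602 0.1644 0.1663]
head 37 [ 0.55140144 -0.27628037  0.14580535] [ 0.56069534 -0.25897601  0.16201363] t [0.0123 0.0137 0.0211 0.0293 0.0298] e [0.0136 0.019  0.021 ] center [ 0.55941757 -0.26805545  0.09163461]<stdin>:8: RuntimeWarning: Mean of empty slice
```

View pics/s3.png

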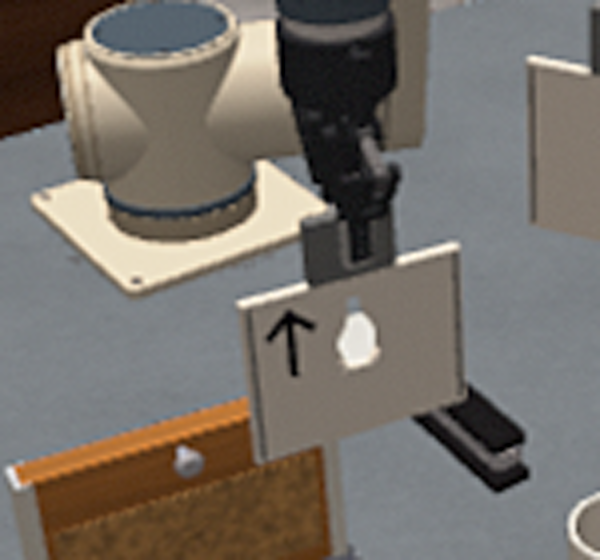

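Crop (4x from (100,120)): the keyhole is at (358,340), the screw head at (188,460), and the plate is upright in the grip. I'll move to standoff in front of the screw.

Request:
drive_tool(translation=[[0,0.2,0],[-0.3,0.25,0],[-0.9,0.25,0],[-1.6,0.25,0],[-2.3,0.25,0],[-2.8,0.25,0],[-3.1,0.25,0.2],[-3.1,0.25,0.6],[-3.1,0.25,1.1],[-3.1,0.25,1.5],[-3.1,0.25,1.68],[-3.1,0.25,1.68]], twist=[[0,0,0],[0,0,0],[0,0,0.05],[0,0,0.05],[0,0,0.05],[0,0,0.05],[0,0,0.05],[0,0,0.05],[0,0,0.05],[0,0,0.05],[0,0,0.05],[0,0,0.05]], claw=[0,0,0,0,0,0,0,0,0,0,0,0])

```text
clock: 13.88
tool_pos: [0.5794, -0.2722, 0.2428]
tcp_rot: [-0.002, 0.762, 0.648, -0.0]
contact_force: [0.4, 0.8, -2.4]
width: 0.0109
gripper_force: 58.8
```

Request:
drive_tool(translation=[[0,0,0],[0,0,0]], twist=[[0,0,0],[0,0,0]], claw=[0,0])

```text
clock: 14.05
tool_pos: [0.5803, -0.2726, 0.2461]
tcp_rot: [0.001, 0.762, 0.648, 0.0]
contact_force: [-0.1, -0.2, -2.6]
width: 0.0113
gripper_force: 58.8
```

```bash
python3 - <<'E' 2>/dev/null
from h import *
s,r=state()
Ws=[]
for i in range(4):
    im,w=cloud("scene");Ws.append(w)
W=np.nanmean(Ws,0); np.savez("s4.npz",im=im,W=W)
P=near(W,s["tool_pos"][:2],.09,.085,.2)
for _ in range(5):
    c=np.median(P,0) if _==0 else P.mean(0); n=np.linalg.svd(P-c)[2][2]; e=(P-c)@n; P=P[abs(e)<max(2*e.std(),.001)]
n*=np.sign(n[0]);t=np.array([-n[1],n[0],0])/np.hypot(n[0],n[1])
print("plate",c,n,e.std(),"yaw",np.degrees(np.arctan2(n[1],n[0])),"front n-coord",np.dot([.9872,-.1597],c[:2]))
P0=near(W,s["tool_pos"][:2],.12,.05,.24);P0=P0[abs((P0-c)@n)<.006];q=(P0-c)@t
print("t extent",np.percentile(q,[0,1,99,100]),"z",P0[:,2].min(),P0[:,2].max())
m=[-.5*0+np.mean(np.percentile(q[(P0[:,2]>.1)&(P0[:,2]<.18)],[.5,99.5]))][0];print("plate mid",c+m*t,"t-coord",np.dot([.1597,.9872],(c+m*t)[:2]),"tcp t",np.dot([.1597,.9872],s["tool_pos"][:2]))
D=(W-c)@n; v,u=np.where((D<-.006)&(D>-.06)&(W[...,2]>.08)&(W[...,2]<.19)&(abs((W-c)@t-m)<.03));print("hole px",u.min(),u.max(),v.min(),v.max())
a=cv2.resize(im[180:300,90:210,::-1],None,fx=5,fy=5,interpolation=cv2.INTER_CUBIC);cv2.imwrite("pics/s4.png",a)
E
```

```text
14.05 [-0.57   0.419  0.236  1.385  0.     1.162] [ 0.5803 -0.2726  0.2461] 0.0113 F [-0.1 -0.2 -2.6] tool y ang -9.23
plate [ 0.5824973  -0.27558553  0.14241498] [ 9.86816936e-01 -1.61838030e-01 -8.87036607e-04] 0.0008017463127305009 yaw -9.313601871881124 front n-coord 0.6190523466367879
t extent [-0.07747436 -0.07669403  0.08088714  0.0833413 ] z 0.07911204100347402 0.23974481736204828
plate mid [ 0.58286408 -0.27334908  0.14241498] t-coord -0.17676682103445104 tcp t -0.1764766013742029
hole px 145 154 228 244
```

View pics/s4.png

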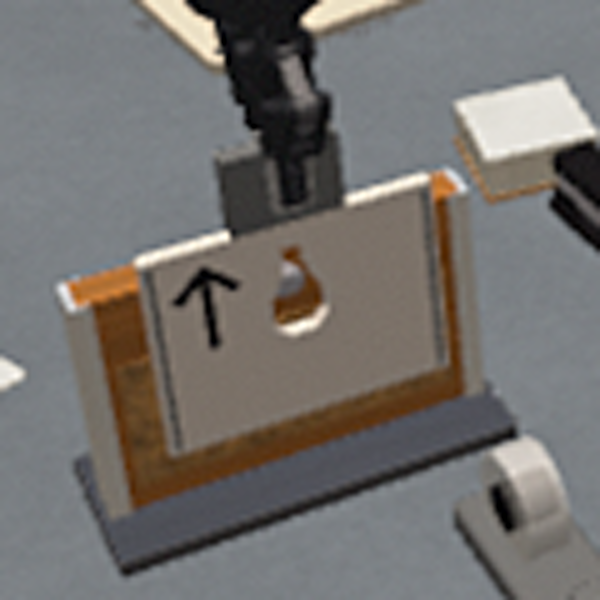

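Crop (5x from (90,180)): the screw head shows through the keyhole at (292,275), a little left of the hole (300,300). The camera looks down from the right, so this is roughly what I'd expect. I'll refine the head position to sub-pixel.

```bash
python3 - <<'E'
from h import *
c=robot.get_calibration("scene");K=np.array(c["K"]);Rm=R.from_rotvec(np.ravel(c["rvec"])).as_matrix();tv=np.ravel(c["tvec"]);C=-Rm.T@tv
print("cam",C.round(3))
n=np.array([.9872,-.1597,0]);t=np.array([.1597,.9872,0])
def hit(u,v,d):
    ray=Rm.T@np.linalg.inv(K)@[u,v,1];return C+ray*((d-n@C)/(n@ray))
f="s3"
im=np.load(f+".npz")["im"].astype(int)
hsv=cv2.cvtColor(im.astype(np.uint8),cv2.COLOR_RGB2HSV).astype(int)
x0,y0=135,225
sub=hsv[y0:y0+20,x0:x0+24,1]
print(sub[3:18,3:22])
w=np.clip((170-sub)/120,0,1); w[:3]=0;w[18:]=0;w[:,:4]=0;w[:,21:]=0
lab,L,st,ce=cv2.connectedComponentsWithStats((w>.3).astype(np.uint8));k=1+st[1:,4].argmax();w=w*cv2.dilate((L==k).astype(np.uint8),np.ones((3,3)))
vv,uu=np.indices(w.shape);u=(w*uu).sum()/w.sum()+x0;v=(w*vv).sum()/w.sum()+y0
print("blob",u,v,st[k])
for d in(.5747+.014,.5747+.017,.5747+.02):
    p=hit(u,v,d);print(d,p.round(4),"t",(p@t).round(4))
# plate edges and hole now via RGB on plate front plane
im=np.load("s4.npz")["im"].astype(int);d=.6190
hsv=cv2.cvtColor(im.astype(np.uint8),cv2.COLOR_RGB2HSV)
# rectify front plane: 0.5 mm px, t from -.28..-.07, z .06...24
ts=np.arange(-.28,-.07,.0005);zs=np.arange(.25,.06,-.0005)
T,Z=np.meshgrid(ts,zs);X=T[...,None]*t+d*n+Z[...,None]*[0,0,1];c_=X@Rm.T+tv;pu=(c_@K.T);mu=(pu[...,0]/pu[...,2]).astype(np.float32);mv=(pu[...,1]/pu[...,2]).astype(np.float32)
rec=cv2.remap(im.astype(np.uint8),mu,mv,cv2.INTER_CUBIC)
big=cv2.resize(rec[...,::-1],None,fx=1.5,fy=1.5);
cv2.imwrite("pics/rec.png",big)
g=cv2.cvtColor(rec,cv2.COLOR_RGB2HSV)[...,1].astype(int)
for z in(.146,.15,.155,.16,.165,.17,.178,.186,.19): 
    i=int((.25-z)/.0005); row=rec[i,150:260].astype(int); base=np.median(row,0); m=np.abs(row-base).sum(1)>40; j=np.where(m)[0]; print(z,(ts[150+j.min()].round(4),ts[150+j.max()].round(4)) if len(j) else None)
E
```

```text
cam [ 1.513 -0.678  0.927]
[[185 178 179 177 180 174 178 180 184 187 181 190 195 194 197 197 182 189
  193]
 [177 175 178 178 182 190 187 191 194 190 208 190 180 191 187 189 196 189
  190]
 [180 183 189 180 188 193 212 212 211 198 195 198 184 194 189 193 201 181
  185]
 [178 187 191 189 193 211 102  61 112 241 209 203 193 200 186 187 183 190
  188]
 [186 180 192 194 203 193  16  22  17  50  99 169 212 196 185 193 185 195
  191]
 [189 200 181 197 202 198  11  18  15  16  19  36 136 211 190 184 189 190
  191]
 [191 193 188 188 199 202  24   7   8  11   8   9  41 148 199 183 198 189
  188]
 [187 189 189 192 214 103  21   8  14  11   7   7  29 165 203 194 191 186
  193]
 [189 192 184 195 213  91  14   8  13  17  11  11  39 178 183 193 183 186
  182]
 [198 186 196 194 199 126  27   5  11   8  11  19 100 190 202 187 195 188
  200]
 [189 184 193 190 195 186 104  25   6  19  53  84 177 209 193 196 202 196
  193]
 [193 202 186 197 199 199 180 135  90 107 157 177 199 189 183 199 191 194
  187]
 [183 191 186 186 196 196 197 207 205 204 204 191 196 191 191 178 165 165
  164]
 [189 201 183 199 194 185 211 197 200 199 201 182 180 160 153 162 146 160
  147]
 [188 195 183 186 190 193 183 185 183 169 159 155 165 153 148 159 156 157
  152]]
blob 146.55961277173913 235.0461956521739 [ 8  6  8  9 53]
0.5887 [ 0.5531 -0.2675  0.1522] t -0.1758
0.5917 [ 0.5559 -0.2688  0.1544] t -0.1765
0.5947 [ 0.5587 -0.27    0.1567] t -0.1773
0.146 (np.float64(-0.191), np.float64(-0.1615))
0.15 (np.float64(-0.192), np.float64(-0.1615))
0.155 (np.float64(-0.205), np.float64(-0.1505))
0.16 (np.float64(-0.205), np.float64(-0.1505))
0.165 (np.float64(-0.1895), np.float64(-0.1655))
0.17 (np.float64(-0.1865), np.float64(-0.1675))
0.178 (np.float64(-0.1845), np.float64(-0.1705))
0.186 (np.float64(-0.1815), np.float64(-0.173))
0.19 (np.float64(-0.184), np.float64(-0.1725))
```

View pics/rec.png

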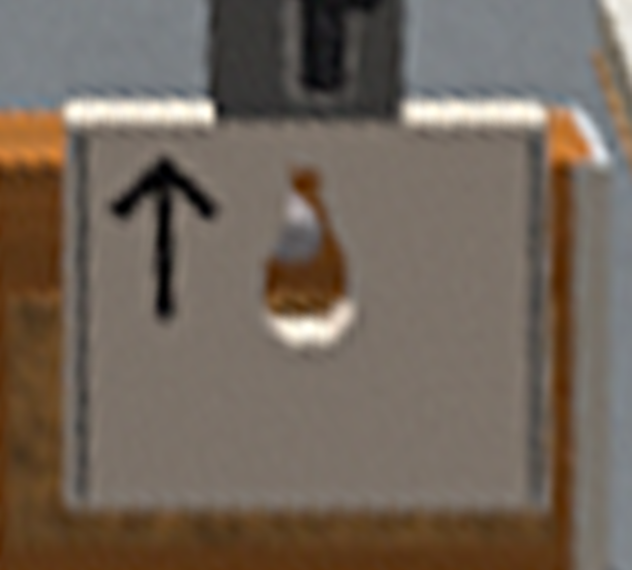

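Rectified view of the plate plane (0.33 mm/px): the plate spans x 67–548, so its middle is at t=-0.1775. The hole is centred near (310,300) at z≈0.150. The screw is at t≈-0.1765, so it's aligned within 1 mm. Inserting along −normal.

Request:
drive_tool(translation=[[0,-0.05,0],[0.01,-0.13,0],[0.01,-0.22,0],[0.01,-0.31,0],[0.01,-0.4,0],[0.01,-0.48,0],[0.01,-0.55,0],[0.01,-0.6,0],[0.01,-0.6,0],[0.01,-0.6,0]], twist=[[0,0,0],[0,0,0],[0,0,0],[0,0,0],[0,0,0],[0,0,0],[0,0,0],[0,0,0],[0,0,0],[0,0,0]], claw=[0,0,0,0,0,0,0,0,0,0])

```text
clock: 15.08
tool_pos: [0.5562, -0.2683, 0.2452]
tcp_rot: [0.0, 0.762, 0.648, 0.0]
contact_force: [-0.3, -0.3, -2.6]
width: 0.0115
gripper_force: 58.8
```

Request:
drive_tool(translation=[[0,-0.05,0],[0,-0.12,0],[0,-0.18,0],[0,-0.22,0],[0,-0.23,0],[0,-0.23,0]], twist=[[0,0,0],[0,0,0],[0,0,0],[0,0,0],[0,0,0],[0,0,0]], claw=[0,0,0,0,0,0])

```text
clock: 15.58
tool_pos: [0.547, -0.2668, 0.2452]
tcp_rot: [0.0, 0.762, 0.648, 0.0]
contact_force: [0.1, 0.3, -2.3]
width: 0.0114
gripper_force: 58.8
```

```bash
cat > chk.py <<'E'
from h import *
s,r=state(); print(s["gripper_force"],s["wrist_torque"].round(3))
Ws=[]
for i in range(3):
    im,w=cloud("scene");Ws.append(w)
W=np.mean(Ws,0)
P=near(W,s["tool_pos"][:2],.09,.06,.19)
for _ in range(5):
    c=np.median(P,0) if _==0 else P.mean(0); n=np.linalg.svd(P-c)[2][2]; e=(P-c)@n; P=P[abs(e)<max(2*e.std(),.001)]
n*=np.sign(n[0]);print("plate",c,n.round(4),"front n at z.15",np.dot([.9872,-.1597],c[:2])-n[2]*(.15-c[2]),"goal .5857")
E
python3 chk.py
```

```text
15.58 [-0.592  0.363  0.145  1.353  0.     1.141] [ 0.547  -0.2668  0.2452] 0.0114 F [ 0.1  0.3 -2.3] tool y ang -9.25
58.83076250553131 [-0.024  0.005 -0.036]
plate [ 0.54907094 -0.2699341   0.13424252] [ 0.9866 -0.1631 -0.0068] front n at z.15 0.5852584486754142 goal .5857
```

Request:
drive_tool(translation=[[0,0,0.04],[0,0,0.1],[0,0,0.17],[0,0,0.25],[0,0,0.33],[0,0,0.41],[0,0,0.49],[0,0,0.55],[0,0,0.6],[0,0,0.6]], twist=[[0,0,0],[0,0,0],[0,0,0],[0,0,0],[0,0,0],[0,0,0],[0,0,0],[0,0,0],[0,0,0],[0,0,0]], claw=[0,0,0,0,0,0,0,0,0,0])

```text
clock: 16.57
tool_pos: [0.547, -0.2668, 0.2206]
tcp_rot: [-0.0, 0.762, 0.648, -0.0]
contact_force: [-0.3, 1.0, -3.0]
width: 0.0115
gripper_force: 58.8
```

Request:
drive_tool(translation=[[0,0,0.05],[0,0,0.1],[0,0,0.15],[0,0,0.2],[0,0,0.25],[0,0,0.29],[0,0,0.31],[0,0,0.31]], twist=[[0,0,0],[0,0,0],[0,0,0],[0,0,0],[0,0,0],[0,0,0],[0,0,0],[0,0,0]], claw=[0,0,0,0,0,0,0,0])

```text
clock: 17.23
tool_pos: [0.5471, -0.2668, 0.2084]
tcp_rot: [-0.0, 0.762, 0.648, -0.0]
contact_force: [0.4, 0.5, -3.0]
width: 0.0112
gripper_force: 58.9
```

```bash
python3 chk.py
```

```text
17.23 [-0.592  0.375  0.07   1.266  0.     1.141] [ 0.5471 -0.2668  0.2084] 0.0112 F [ 0.4  0.5 -3. ] tool y ang -9.25
58.88378977775574 [ 0.042 -0.028 -0.017]
plate [ 0.54930898 -0.26916851  0.12043922] [ 0.9866 -0.163  -0.0069] front n at z.15 0.5854669649390182 goal .5857
```

Request:
drive_tool(translation=[[0,0,0.01],[0,0,0.02],[0,0,0.03],[0,0,0.03],[0,0,0.03]], twist=[[0,0,0],[0,0,0],[0,0,0],[0,0,0],[0,0,0]], claw=[0,0,0,0,0])

```text
clock: 17.8
tool_pos: [0.5472, -0.2668, 0.2074]
tcp_rot: [-0.0, 0.762, 0.648, 0.0]
contact_force: [-0.2, -0.1, -2.2]
width: 0.0112
gripper_force: 58.9
```

Request:
drive_tool(translation=[[0,0,0.01],[0,0,0.02],[0,0,0.03],[0,0,0.03],[0,0,0.03]], twist=[[0,0,0],[0,0,0],[0,0,0],[0,0,0],[0,0,0]], claw=[0,0,0,0,0])

```text
clock: 18.22
tool_pos: [0.5472, -0.2669, 0.2068]
tcp_rot: [0.0, 0.762, 0.648, 0.0]
contact_force: [-1.5, -0.0, 4.4]
width: 0.0113
gripper_force: 59.8
```

Request:
drive_tool(translation=[[0,0,0.02],[0,0,0.02],[0,0,0.02],[0,0,0],[0,0,0],[0,0,0],[0,0,0],[0,0,0],[0,0,0]], twist=[[0,0,0],[0,0,0],[0,0,0],[0,0,0],[0,0,0],[0,0,0],[0,0,0],[0,0,0],[0,0,0]], claw=[0,0,0,0,16,20,30,50,50])

```text
clock: 18.97
tool_pos: [0.5472, -0.2668, 0.206]
tcp_rot: [-0.0, 0.762, 0.648, -0.0]
contact_force: [0.3, 0.2, -0.6]
width: 0.0428
gripper_force: 0.0
```

Request:
drive_tool(translation=[[0,0,0],[0,0,-0.2],[0,0,-0.6],[0,0,-1],[0,0,-1.5],[0,0,-2],[0,0,-2.5],[0,0,-3],[0,0,-3],[0,0,-3]], twist=[[0,0,0],[0,0,0],[0,0,0],[0,0,0],[0,0,0],[0,0,0],[0,0,0],[0,0,0],[0,0,0],[0,0,0]], claw=[50,50,50,50,50,50,50,50,50,50])

```text
clock: 19.8
tool_pos: [0.5474, -0.267, 0.3277]
tcp_rot: [0.001, 0.762, 0.648, 0.0]
contact_force: [0.2, 0.5, -1.0]
width: 0.0428
gripper_force: 0.0
```

```bash
python3 chk.py; python3 - <<'E'
from h import *
im,W=cloud("scene")
P=near(W,(.549,-.268),.05,.16,.2);P=P[P[:,2]>.17];print("tab top z",P[:,2].max(),"expect .220"); 
cv2.imwrite("pics/end.png",cv2.resize(im[150:330,90:330,::-1],None,fx=3,fy=3,interpolation=cv2.INTER_CUBIC))
E
```

```text
19.8 [-0.591  0.356  0.341  1.554 -0.     1.141] [ 0.5474 -0.267   0.3277] 0.0428 F [ 0.2  0.5 -1. ] tool y ang -9.25
0.0 [ 0.067 -0.054 -0.016]
plate [ 0.55000941 -0.26684547  0.12073307] [ 0.9867 -0.1623 -0.0069] front n at z.15 0.5857853955019071 goal .5857
tab top z 0.19998622145522862 expect .220
```

View pics/end.png

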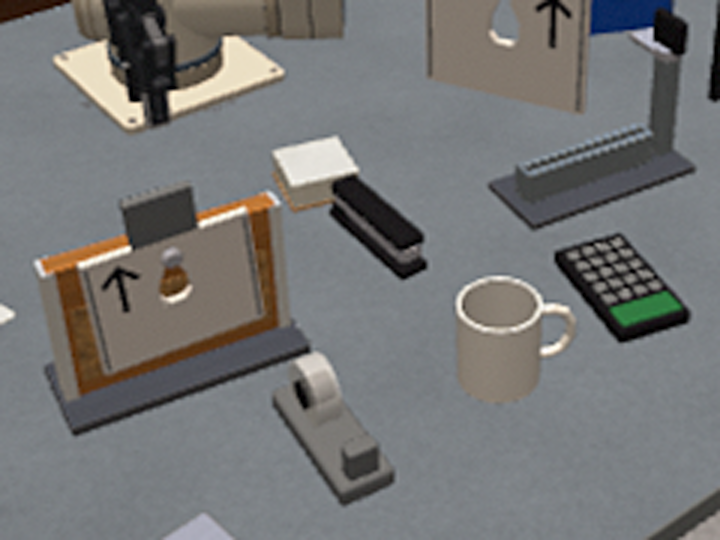

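The plate hangs upright on the screw, with the head at the top of the keyhole (172,258). The gripper is clear, the latch is off the slot, and the other things are where they were. (The 0.200 tab reading was only my z filter's cap.) Handing in.

```bash
python3 -c "
from h import *
print(robot.close_job())"
```

```text
the job is handed in; nothing more can be done
None
```

The latch is turned to its stop, and the small white plate hangs upright on the screw, fully home and released. The job was handed in at about 20 s of the 64 s allowed; no verdict came back.

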